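# Transfer a row of vessels to the carrier in reverse order

### The job

Move the four vessels from the cork rings on the wooden board to the four rubber pads of the aluminium carrier in the reverse order: the vessel that stands at the left end of the board goes on the pad at the right end of the carrier, and so on, until the one at the right end of the board stands at the left end. Stand each one upright in the middle of its pad, and knock none of them over on the way.

Things in the scene. Friction and masses are not known exactly. Their poses are not given: they have to be found in the camera images.
- reagent_bottle: clear round glass reagent bottle with a ground stopper held by a strip of green tape; 55 mm diameter, 93 mm tall; body 55 mm wide up to about 55 mm above its underside, then a shoulder, and neck and stopper about 35 mm wide from 70 mm to the top (a good place to grasp is 80 mm up). Loose, stands upright; origin at the centre of its underside, z up. At the start it stands in a cork ring on the wooden board
- dropper_bottle: square glass dropping bottle, 39 x 39 mm, 106 mm tall, with a tall round ribbed whitish cap, 38 mm in diameter, from 58 mm above the underside upward (grasp it about 80 mm up). Loose, stands upright; origin at the centre of its underside, z up. At the start it stands in a cork ring on the wooden board
- beaker: empty open clear beaker, 56 mm diameter at the rim and a little narrower below, 69 mm tall; grasp it across the outside, about 50 mm up. Loose, stands upright; origin at the centre of its underside, z up. At the start it stands in a cork ring on the wooden board
- vial: small screw-cap sample vial, 24 mm diameter, 52 mm tall, black cap 22 mm wide from 40 mm up (grasp cap and upper body about 42 mm up). Loose, stands upright; origin at the centre of its underside, z up. At the start it stands in a cork ring on the wooden board
- seat_reagent_bottle: fixed cork ring lying on the wooden board, the one in which the reagent bottle stands at the start (so it stays as the mark of that place): 70 mm outer, 62 mm inner diameter, 5 mm high; origin at the centre of its underside, on the board's top. The four rings are alike and are told apart by what stands in them
- seat_dropper_bottle: fixed cork ring lying on the wooden board, the one in which the dropper bottle stands at the start (so it stays as the mark of that place): 70 mm outer, 62 mm inner diameter, 5 mm high; origin at the centre of its underside, on the board's top. The four rings are alike and are told apart by what stands in them
- seat_beaker: fixed cork ring lying on the wooden board, the one in which the beaker stands at the start (so it stays as the mark of that place): 70 mm outer, 62 mm inner diameter, 5 mm high; origin at the centre of its underside, on the board's top. The four rings are alike and are told apart by what stands in them
- seat_vial: fixed cork ring lying on the wooden board, the one in which the vial stands at the start (so it stays as the mark of that place): 70 mm outer, 62 mm inner diameter, 5 mm high; origin at the centre of its underside, on the board's top. The four rings are alike and are told apart by what stands in them
- board: fixed pale wooden board, 76 mm (x) by 316 mm (y), 12 mm thick, with the four cork rings at x = 0, y = -108, -36, +36, +108 mm. Origin: centre of its underside, on the bench; y along it to its left end as the robot sees it, x away from the robot, z up. Board and carrier lie roughly parallel; either may be the nearer one
- carrier: fixed aluminium carrier, 76 mm (x) by 316 mm (y), flat top at z = 12 mm, with four flush dark rubber pads (60 mm diameter, no rim) centred at x = 0, y = -108, -36, +36, +108 mm, and a low steel bar handle across each end (y = +-150 mm, up to z = 28 mm). Origin: centre of its underside, on the bench; y along it to its left end as the robot sees it, x away from the robot, z up
There are look-alikes about, which are no part of the job. What is shaped like the reagent_bottle but turquoise or yellow is not meant. What is shaped like the dropper_bottle but orange is not meant.

How it is judged (in metres and radians):
At the end, for the whole second after the job is handed in: Each vessel stands upright (within 0.1 rad) and at rest on the carrier's top (height within 4 mm), its centre within 15 mm along and 15 mm across of the centre of its pad: the vessel that started in the ring at y on the board stands on the pad at -y on the carrier (((y of seat_reagent_bottle in the frame of board between -0.128 and -0.088 m and y of reagent_bottle in the frame of carrier between 0.093 and 0.123 m) or (y of seat_reagent_bottle in the frame of board between -0.056 and -0.016 m and y of reagent_bottle in the frame of carrier between 0.021 and 0.051 m) or (y of seat_reagent_bottle in the frame of board between 0.016 and 0.056 m and y of reagent_bottle in the frame of carrier between -0.051 and -0.021 m) or (y of seat_reagent_bottle in the frame of board between 0.088 and 0.128 m and y of reagent_bottle in the frame of carrier between -0.123 and -0.093 m)) and x of reagent_bottle in the frame of carrier between -0.015 and 0.015 m and z of reagent_bottle in the frame of carrier between 0.008 and 0.016 m and angle between each of reagent_bottle, dropper_bottle, beaker, vial's own z axis and vertical below 0.1 rad and linear speed of each of reagent_bottle, dropper_bottle, beaker, vial below 0.02 m/s and angular speed of each of reagent_bottle, dropper_bottle, beaker, vial below 0.3 rad/s and ((y of seat_dropper_bottle in the frame of board between -0.128 and -0.088 m and y of dropper_bottle in the frame of carrier between 0.093 and 0.123 m) or (y of seat_dropper_bottle in the frame of board between -0.056 and -0.016 m and y of dropper_bottle in the frame of carrier between 0.021 and 0.051 m) or (y of seat_dropper_bottle in the frame of board between 0.016 and 0.056 m and y of dropper_bottle in the frame of carrier between -0.051 and -0.021 m) or (y of seat_dropper_bottle in the frame of board between 0.088 and 0.128 m and y of dropper_bottle in the frame of carrier between -0.123 and -0.093 m)) and x of dropper_bottle in the frame of carrier between -0.015 and 0.015 m and z of dropper_bottle in the frame of carrier between 0.008 and 0.016 m and ((y of seat_beaker in the frame of board between -0.128 and -0.088 m and y of beaker in the frame of carrier between 0.093 and 0.123 m) or (y of seat_beaker in the frame of board between -0.056 and -0.016 m and y of beaker in the frame of carrier between 0.021 and 0.051 m) or (y of seat_beaker in the frame of board between 0.016 and 0.056 m and y of beaker in the frame of carrier between -0.051 and -0.021 m) or (y of seat_beaker in the frame of board between 0.088 and 0.128 m and y of beaker in the frame of carrier between -0.123 and -0.093 m)) and x of beaker in the frame of carrier between -0.015 and 0.015 m and z of beaker in the frame of carrier between 0.008 and 0.016 m and ((y of seat_vial in the frame of board between -0.128 and -0.088 m and y of vial in the frame of carrier between 0.093 and 0.123 m) or (y of seat_vial in the frame of board between -0.056 and -0.016 m and y of vial in the frame of carrier between 0.021 and 0.051 m) or (y of seat_vial in the frame of board between 0.016 and 0.056 m and y of vial in the frame of carrier between -0.051 and -0.021 m) or (y of seat_vial in the frame of board between 0.088 and 0.128 m and y of vial in the frame of carrier between -0.123 and -0.093 m)) and x of vial in the frame of carrier between -0.015 and 0.015 m and z of vial in the frame of carrier between 0.008 and 0.016 m); the robot touches nothing.
It fails at once if a vessel is tipped over (more than 0.8 rad from upright) (angle between any of reagent_bottle, dropper_bottle, beaker, vial's own z axis and vertical above 0.8 rad).
It also fails if it takes over 93 s, if anything falls off the work surface, if the arm or the gripper's body presses on something with over 40 N, if the wrist force passes 120 N, or if a joint passes its speed limit or range.

### The arm

A 6-joint arm with a two-finger parallel gripper is mounted at the origin on a cart in front of the work surface, level with it; the furniture and walls round the work are solid. World frame = base frame: x ahead of the robot, y to its left, z up, the work surface at z = 0. Lengths are in m, angles in degrees, forces in N, time in s.
With the tool pointing down it reaches from about 0.25 to 0.725 m from the base axis. Payload 9.7 kg.
Tool frame: the origin (TCP) lies midway between the tips of the shut fingers; the grasp point (between the pads) lies 19 mm behind it; z points along the fingers, x is the direction in which the jaws open and shut, and the axes are right-handed (so a half turn about z gives the same grasp; the last joint's range is limited). The gripper opens to 85 mm and grips with 20 to 120 N. Pads are 22 mm wide; open, the fingers measure 114 mm over their backs; the gripper's body (76 mm by 85 mm) begins 54 mm behind the grasp point. The pads swing forward as they close: fully open they stand 13 mm farther back than shut.
Start: joints at [-71.047, 4.979, 10.078, 95.1, 0, 90], TCP at [0.179, -0.52, 0.231] pointing down, gripper open.
Joint ranges: [-179.16, 179.16], [-48.56, 103.87], [-65.8, 70.77], [-126.05, 130.52], [-82.76, 87.17], [-180, 180]. Speed limits (degrees/s): [127.2, 127.2, 147.25, 180, 180, 180].

### API

Orientations are given as [roll, pitch, yaw] about the fixed x, y, z axes, in that order (R = Rz(yaw) Ry(pitch) Rx(roll)).
In Python, from workcell import sensors, camera, get_calibration, bot, recognise, place_of gives the robot as it stands. The module is installed in compiled form; this text tells all that it offers.
- The arm moves only by the tool send_rows, never from a script. Its argument "plan" is a list of rows, each a list of 3 entries, a list of its own where there are three numbers: the shift along the tool's x, y, z normalised to -1 to 1, where 1 is 0.3 m, then the turn, a rotation vector about the tool's x, y, z normalised to -1 to 1, where 1 is pi rad, then the closure, from -1 (fully open) to 1 (shut). In form: [[[x, y, z], [rx, ry, rz], claw], ...]. A call has 1 to 10 rows; each row is the pose to reach, as a shift and turn from the pose commanded when the call began, along the tool's axes at that moment, turning the shorter way round; what a row does not reach only later rows make up. A row lasts 1/10 s, in which the tool goes at most 50 mm and 8.59 degrees, less where a joint would pass 70% of its speed; a pose out of reach is approached as far as the arm can. A call with a number of a shift or a turn outside -1 to 1 is refused whole. A call with a gripper value outside its range is refused whole. The fingers move at their own pace and stop on an object; "force" is the grip in N (left out, the last holds). Time passes only in rows, so rows that repeat a pose let the fingers close. It gives the time, the measured TCP pose, the force and the opening at its end, in the units of the state.
- sensors.get_obs(): the state, without advancing time (a new reading comes with each control period).
- camera(name): name is "side" or "top"; returns the picture (384x512x3 uint8, blue, green, red); there is no depth.
- get_calibration(name): a dict with "fx", "fy", "cx", "cy" (pixels), "R" (3x3) and "t" (3): a world point X has camera coordinates R X + t. Camera axes: x right, y down, z forward; pixel columns grow to the right and rows downward; lengths in m; the calibration is good to about 2 mm. A picture is of the moment at which its call begins. get_calibration takes no time and is no camera call.
- bot.job_done(): hands the job in, once; it reports no verdict.
Trained networks look in the newest picture that a camera, given by its name, has taken for a name from the list of things; names that differ only in an ending like _2 or _b are one class to them, and where a whole thing is asked for, a point or a joint stands for the part that bears it (a point fixed in the world has none). Each returns a list of dicts, best first, with "p" (0 to 1); they miss things now and then, are a little off and sometimes report something else, mostly with a low value. They report only what shows in the picture. A call takes as long as a camera call. They do not tell look-alikes from the thing itself.
- recognise(label, camera): "point" ([column, row] in pixels, amid what is visible of it).
- place_of(label, camera): "point" ([column, row] in pixels: a listed point, or the origin of a listed thing).
The state is a dict: "time": time; "q": joint angles; "qd": joint speeds; "joint_efforts": joint torques, N m; "ee_pos": TCP position; "tcp_rot": TCP orientation; "wrist_force": force on the tool from outside, world axes, zero at the start; "torque": the same for the moment, N m; "opening": finger opening in m.
Only numpy, scipy, OpenCV 4.12 (cv2) and the standard library are available. Lean on these libraries where they do the work, as an engineer would, in place of code of your own. Each camera call takes 0.05 s, during which the arm holds its last target. There are 200 camera calls.

## Working session

There is one attempt and no reset: what is moved stays moved. The work goes in short steps, Python scripts to look and compute and a tool call to move; the robot and the scene stay as the last step left them, time stands still between calls to the robot, and variables do not carry over. Pictures are saved under pics/ and viewed, on a budget of 14 in all, crops included, one or two more only if the job needs it, and the job is handed in when it is done.

Besides the shell and the picture viewer there is one more tool, called after ">>>" by a JSON object that holds its "name" and its "arguments". send_rows: Moves the arm, as the interface text tells. Scaled input: -1 to 1 covers 0.3 m each way for a shift and pi rad each way for a turn. Its arguments: {"type":"object","properties":{"plan":{"type":"array"},"force":{"type":"number"}},"required":["plan"]}

```bash
mkdir -p pics; cat > h.py <<'E'
import numpy as np, cv2
from workcell import sensors, camera, get_calibration, bot, recognise, place_of
def ray(cam,p,z):
    c=get_calibration(cam);R=np.array(c["R"]);t=np.array(c["t"])
    o=-R.T@t;d=R.T@np.array([(p[0]-c["cx"])/c["fx"],(p[1]-c["cy"])/c["fy"],1])
    return o+d*(z-o[2])/d[2]
def proj(cam,X):
    c=get_calibration(cam);v=np.array(c["R"])@np.array(X)+np.array(c["t"])
    return np.array([c["fx"]*v[0]/v[2]+c["cx"],c["fy"]*v[1]/v[2]+c["cy"]])
E
python3 - <<'E'
from h import *
for c in ["side","top"]:
    cv2.imwrite(f"pics/{c}0.png",camera(c)); k=get_calibration(c); print(c,k["fx"],-np.array(k["R"]).T@k["t"])
    for l,z in [("reagent_bottle",.012),("dropper_bottle",.012),("beaker",.012),("vial",.012),("seat_beaker",.012),("board",0),("carrier",0)]:
        for d in place_of(l,c)[:5]:
            print(l,np.round(d["point"],1),round(d["p"],2),ray(c,d["point"],z).round(3)[:2])
print(sensors.get_obs())
E
```

```text
side 371.2267283840658 [ 0.35886052 -0.46653481  0.44508823]
reagent_bottle [251.6 242.8] 0.8 [0.44  0.209]
reagent_bottle [174.2 236.9] 0.62 [0.274 0.26 ]
reagent_bottle [382.1 243.8] 0.6 [0.715 0.161]
dropper_bottle [229.5 232.7] 0.76 [0.396 0.258]
beaker [306.1 271.3] 0.76 [0.53  0.093]
vial [277.9 256.8] 0.71 [0.486 0.149]
seat_beaker [305.  270.5] 0.68 [0.528 0.096]
board [262.5 255. ] 0.88 [0.459 0.177]
carrier [277.4 220.3] 0.88 [0.518 0.319]
top 402.2635589765466 [0.34432621 0.36624462 0.9064635 ]
reagent_bottle [347.3  93.6] 0.91 [0.722 0.172]
reagent_bottle [343.1 213.7] 0.82 [0.44  0.199]
reagent_bottle [311.3 294.7] 0.65 [0.268 0.277]
dropper_bottle [127.9 209.7] 0.75 [0.46  0.681]
dropper_bottle [317.1 234.6] 0.56 [0.396 0.258]
dropper_bottle [352.1 203.6] 0.41 [0.462 0.177]
beaker [389.  172.5] 0.82 [0.531 0.091]
vial [391.  172.6] 0.5 [0.53  0.086]
vial [364.5 195.1] 0.43 [0.481 0.149]
seat_beaker [391.1 172.4] 0.42 [0.531 0.086]
board [354.3 203.5] 0.96 [0.464 0.17 ]
board [343.1 212.7] 0.71 [0.444 0.196]
board [389.3 173.8] 0.62 [0.53  0.086]
carrier [284.8 178.6] 0.78 [0.525 0.324]
carrier [349.5 204.4] 0.31 [0.462 0.181]
{'time': 0.8, 'q': array([-7.10470365e+01,  4.97407702e+00,  1.00783025e+01,  9.51025529e+01,
        1.66609868e-04,  9.00003814e+01]), 'qd': array([ 0.00207232, -0.0053434 , -0.0109622 ,  0.07447661, -0.08319281,
        0.00140355]), 'joint_efforts': array([-4.28164285e-04, -5.20048141e+01,  4.64835727e+01,  1.21526606e-03,
       -1.34420120e-04, -1.32999199e-05]), 'ee_pos': array([ 0.17862599, -0.52015177,  0.23133123]), 'tcp_rot': array([-1.79999833e+02, -1.67262258e-03, -7.10474179e+01]), 'wrist_force': array([ 0.50902197,  0.03857061, -1.0471702 ]), 'torque': array([-0.01261258, -0.01937623,  0.03836943]), 'opening': 0.08515671210799083}
```

View pics/top0.png

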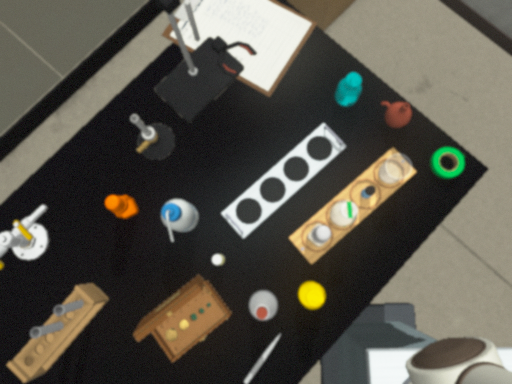

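View pics/side0.png

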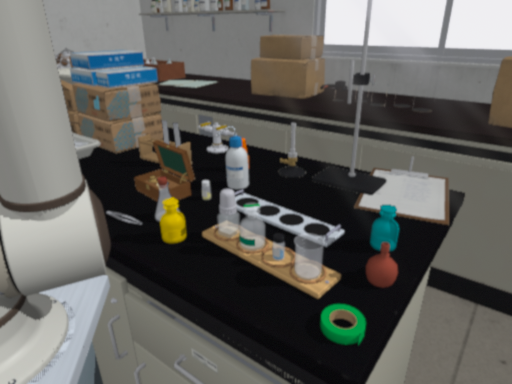

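The top view shows the board with the dropper bottle (318,236), reagent bottle with green tape (344,213), vial (368,194) and beaker (390,174), and the carrier pads at about (248,210), (272,188), (297,166) and (320,148). The robot's left end is bottom-left in the picture.

The reagent-bottle candidates are (344,213) clear with green tape, (347,94) turquoise and (311,295) yellow. The clear one on the board is meant. The dropper candidates are (318,236) whitish cap on the board and (122,207) orange. The first is meant. Next I'll refine both frames and confirm in a crop.

```bash
python3 - <<'E'
from h import *
im=cv2.imread("pics/top0.png"); hsv=cv2.cvtColor(im,cv2.COLOR_BGR2HSV)
def outline(mask,seed):
    mask=cv2.morphologyEx(mask,cv2.MORPH_OPEN,np.ones((2,2),np.uint8))
    cs,_=cv2.findContours(mask,cv2.RETR_EXTERNAL,cv2.CHAIN_APPROX_NONE)
    return max((c for c in cs if cv2.pointPolygonTest(cv2.convexHull(c),seed,False)>=0),key=cv2.contourArea)
car=outline(((hsv[...,2]>120)&(hsv[...,1]<60)).astype(np.uint8),(285,178))
w=np.array([ray("top",p[0],.012)[:2] for p in car]).astype(np.float32)
print("carrier",cv2.minAreaRect(w*1000))
# pads
m=np.zeros(im.shape[:2],np.uint8);cv2.drawContours(m,[cv2.convexHull(car)],-1,1,-1)
d=((hsv[...,2]<100)&(m>0)).astype(np.uint8);n,l,s,c=cv2.connectedComponentsWithStats(d)
for i in range(1,n):
    if s[i,4]>150: print("pad",s[i,4],c[i].round(1),ray("top",c[i],.012)[:2].round(4))
b=outline(((hsv[...,0]>8)&(hsv[...,0]<25)&(hsv[...,1]>60)&(hsv[...,2]>120)).astype(np.uint8),(354,204))
w=np.array([ray("top",p[0],.012)[:2] for p in b]).astype(np.float32)
print("board",cv2.minAreaRect(w*1000))
s=cv2.imread("pics/side0.png")
cv2.imwrite("pics/crop1.png",np.hstack([cv2.resize(im[135:275,215:425],None,fx=2.2,fy=2.9,interpolation=2)[:400],cv2.resize(s[180:300,195:345],(330,400),interpolation=2)[:400]]) )
E
```

```text
carrier ((520.0851440429688, 324.4721984863281), (79.26383209228516, 318.5177307128906), 40.636226654052734)
pad 420 [319.1 147.7] [0.5929 0.2441]
pad 184 [296.8 192.3] [0.4909 0.2989]
pad 425 [295.7 168.3] [0.546  0.2993]
pad 437 [272.2 189.4] [0.4988 0.3539]
pad 451 [248.3 210.6] [0.4521 0.4087]
board ((459.34698486328125, 173.861083984375), (78.70880889892578, 318.3360900878906), 39.11655044555664)
```

View pics/crop1.png

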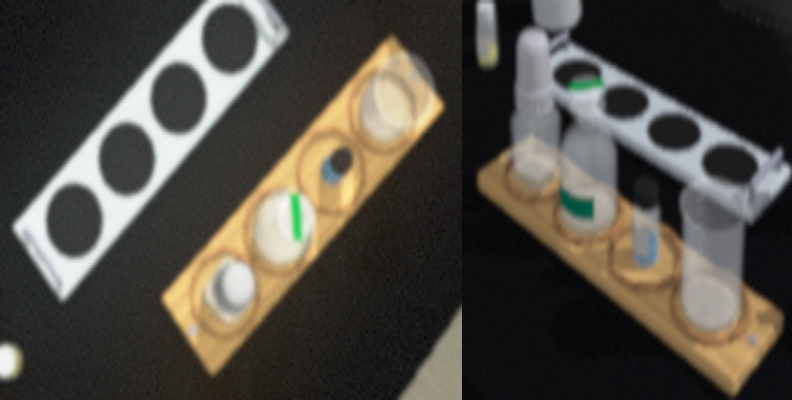

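The crop agrees with that assignment: dropper (white cap) at board +108, taped reagent bottle at +36, vial at -36, beaker at -108. The pads are spaced 72.2 mm, which fits. I'm starting to move toward the board.

>>> {"name": "send_rows", "arguments": {"plan": [[[-0.97,-0.97,-0.1],[0,0,-0.45],-1],[[-0.97,-0.97,-0.1],[0,0,-0.45],-1],[[-0.97,-0.97,-0.1],[0,0,-0.45],-1],[[-0.97,-0.97,-0.1],[0,0,-0.45],-1],[[-0.97,-0.97,-0.1],[0,0,-0.45],-1],[[-0.97,-0.97,-0.1],[0,0,-0.45],-1],[[-0.97,-0.97,-0.1],[0,0,-0.45],-1],[[-0.97,-0.97,-0.1],[0,0,-0.45],-1],[[-0.97,-0.97,-0.1],[0,0,-0.45],-1],[[-0.97,-0.97,-0.1],[0,0,-0.45],-1]], "force": 40}}

```text
time: 1.8
ee_pos: [0.3602, -0.1484, 0.2617]
tcp_rot: [180.0, -0.0, 10.5]
wrist_force: [-0.5, 0.1, -0.6]
opening: 0.0854
```

```bash
cat >> h.py <<'E'
from scipy.spatial.transform import Rotation as Ro
C0=np.array([.5225,.3265]);CY=np.radians(40.5);B0=np.array([.4610,.1750]);BY=np.radians(39.1)
def on(c,a,y): return c+y*np.array([-np.sin(a),np.cos(a)])
def shift(*targets, yaw=40.0):
    o=sensors.get_obs();p=o["ee_pos"];R=Ro.from_euler("xyz",o["tcp_rot"],degrees=True)
    dr=(R.inv()*Ro.from_euler("xyz",[180,0,yaw],degrees=True)).as_rotvec()/np.pi
    print(round(o["time"],2),p.round(4),o["tcp_rot"].round(2),"f",o["wrist_force"].round(1),"open",round(o["opening"],4),"rot",dr.round(3))
    for t in targets: print(np.round(t,3),"->",(R.inv().apply(np.array(t)-p)/.3).round(3))
E
python3 - <<'E'
from h import *
shift((.394,.258,.20),(.394,.258,.07))
E
```

```text
1.8 [ 0.3602 -0.1484  0.2617] [ 1.7999e+02 -5.0000e-02  1.0510e+01] f [-0.5  0.1 -0.6] open 0.0854 rot [ 0.    -0.    -0.164]
[0.394 0.258 0.2  ] -> [ 0.358 -1.311  0.206]
[0.394 0.258 0.07 ] -> [ 0.357 -1.311  0.639]
```

>>> {"name": "send_rows", "arguments": {"plan": [[[0.28,-1,0.1],[0,0,-0.164],-1],[[0.28,-1,0.1],[0,0,-0.164],-1],[[0.28,-1,0.1],[0,0,-0.164],-1],[[0.28,-1,0.1],[0,0,-0.164],-1],[[0.28,-1,0.1],[0,0,-0.164],-1],[[0.28,-1,0.1],[0,0,-0.164],-1],[[0.28,-1,0.1],[0,0,-0.164],-1],[[0.28,-1,0.1],[0,0,-0.164],-1]]}}

```text
time: 2.6
ee_pos: [0.3899, 0.161, 0.2308]
tcp_rot: [-180.0, 0.1, 39.7]
wrist_force: [0.0, -0.8, -0.3]
opening: 0.0854
```

```bash
python3 - <<'E'
from h import *
shift((.394,.258,.22),(.394,.258,.07))
E
```

```text
2.6 [0.3899 0.161  0.2308] [-1.7998e+02  6.0000e-02  3.9680e+01] f [ 0.  -0.8 -0.3] open 0.0854 rot [-0.     0.    -0.002]
[0.394 0.258 0.22 ] -> [ 0.217 -0.24   0.036]
[0.394 0.258 0.07 ] -> [ 0.217 -0.24   0.536]
```

>>> {"name": "send_rows", "arguments": {"plan": [[[0.217,-0.24,0.1],[0,0,-0.002],-1],[[0.217,-0.24,0.1],[0,0,-0.002],-1],[[0.217,-0.24,0.2],[0,0,-0.002],-1],[[0.217,-0.24,0.25],[0,0,-0.002],-1],[[0.217,-0.24,0.25],[0,0,-0.002],-1]]}}

```text
time: 3.1
ee_pos: [0.3941, 0.2546, 0.1546]
tcp_rot: [-180.0, 0.2, 39.8]
wrist_force: [0.1, -0.2, 0.2]
opening: 0.0854
```

```bash
python3 - <<'E'
from h import *
shift((.394,.258,.07))
p=sensors.get_obs()["ee_pos"]
a=camera("side");b=camera("top")
for im,c in((a,"side"),(b,"top")):
    for z in(.012,.09,.118): cv2.circle(im,tuple(int(round(v)) for v in proj(c,[p[0],p[1],z])),1,(0,0,255),-1)
f=lambda i,r,c:cv2.resize(i[r:r+150,c:c+150],(400,400),interpolation=2)
cv2.imwrite("pics/a1.png",np.hstack([f(a,120,160),f(b,150,240)]))
E
```

```text
3.1 [0.3941 0.2546 0.1546] [-179.99    0.2    39.75] f [ 0.1 -0.2  0.2] open 0.0854 rot [-0.     0.001 -0.001]
[0.394 0.258 0.07 ] -> [ 0.008 -0.009  0.282]
```

View pics/a1.png

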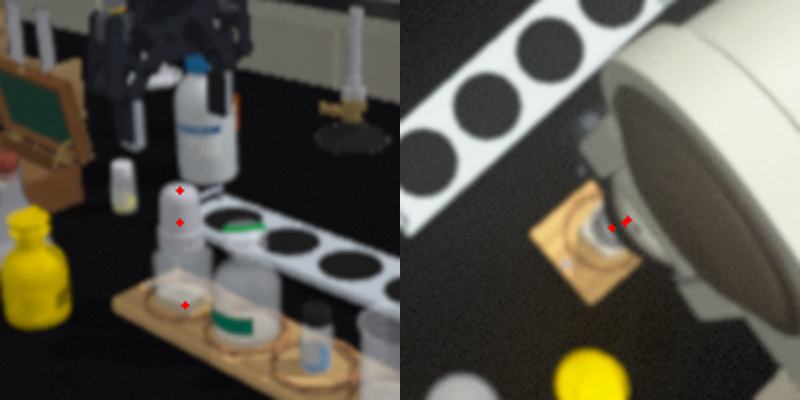

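The side crop shows the dropper bottle's cap axis (about 180 px in the crop) on the TCP's projected points. The gripper is centred above it, so I'll descend and grasp.

>>> {"name": "send_rows", "arguments": {"plan": [[[0.003,-0.005,0.1],[0,0,0],-1],[[0.005,-0.008,0.2],[0,0,0],-1],[[0.005,-0.008,0.28],[0,0,0],-1],[[0.005,-0.008,0.28],[0,0,0],-1],[[0.005,-0.008,0.28],[0,0,0],1],[[0.005,-0.008,0.28],[0,0,0],1],[[0.005,-0.008,0.28],[0,0,0],1],[[0.005,-0.008,0.28],[0,0,0],1],[[0.005,-0.008,0.28],[0,0,0],1],[[0.005,-0.008,0.28],[0,0,0],1]], "force": 40}}

```text
time: 4.2
ee_pos: [0.395, 0.2598, 0.074]
tcp_rot: [180.0, -0.1, 39.8]
wrist_force: [-0.6, -0.7, 7.1]
opening: 0.0337
```

>>> {"name": "send_rows", "arguments": {"plan": [[[0,0,0],[0,0,0],1],[[0,0,0],[0,0,0],1],[[0,0,-0.05],[0,0,0],1],[[0,0,-0.15],[0,0,0],1],[[0,0,-0.25],[0,0,0],1],[[0,0,-0.35],[0,0,0],1],[[0,0,-0.45],[0,0,0],1],[[0,0,-0.47],[0,0,0],1]]}}

```text
time: 5.0
ee_pos: [0.3952, 0.2599, 0.2179]
tcp_rot: [180.0, -0.3, 39.8]
wrist_force: [0.1, 0.4, -1.1]
opening: 0.034
```

```bash
python3 - <<'E'
from h import *
a=camera("side");cv2.imwrite("pics/a2.png",cv2.resize(a[60:260,120:370],(625,500),interpolation=2))
p=on(C0,CY,-.108);print(sensors.get_obs()["joint_efforts"][1])
shift((*p,.21),(*p,.09))
E
```

```text
-38.559197187423706
5.05 [0.3951 0.2599 0.2168] [179.97  -0.26  39.84] f [-0.4 -0.9 -0.8] open 0.0335 rot [ 0.    -0.001 -0.001]
[0.593 0.244 0.21 ] -> [0.472 0.461 0.025]
[0.593 0.244 0.09 ] -> [0.471 0.461 0.425]
```

View pics/a2.png

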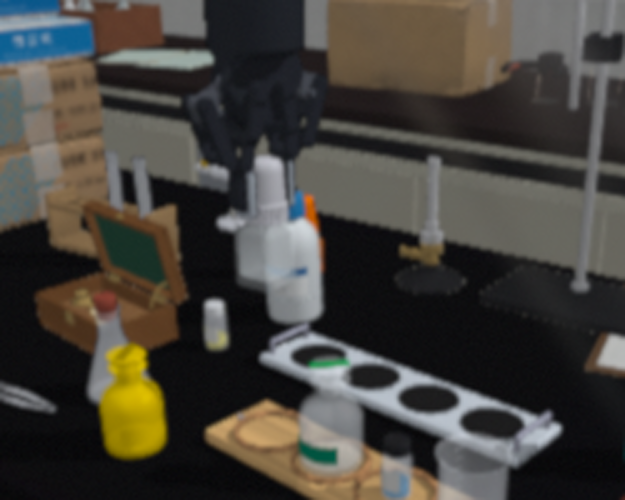

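The dropper bottle is held upright and clear of the board (its cap at about (268,190) in the view). I'll carry it to the right-end pad.

>>> {"name": "send_rows", "arguments": {"plan": [[[0.03,0.03,0],[0,0,0],1],[[0.09,0.09,0],[0,0,0],1],[[0.16,0.155,0],[0,0,0],1],[[0.23,0.225,0],[0,0,0],1],[[0.3,0.295,0],[0,0,0],1],[[0.37,0.36,0],[0,0,0],1],[[0.43,0.42,0],[0,0,0],1],[[0.46,0.45,0],[0,0,0],1],[[0.472,0.461,0],[0,0,0],1],[[0.472,0.461,0],[0,0,0],1]]}}

```text
time: 6.05
ee_pos: [0.5919, 0.2434, 0.2115]
tcp_rot: [-180.0, 0.1, 39.8]
wrist_force: [0.3, -0.2, 0.1]
opening: 0.0334
```

```bash
python3 - <<'E'
from h import *
p=on(C0,CY,-.108)
shift((*p,.1),(*p,.075))
E
```

```text
6.05 [0.5919 0.2434 0.2115] [-1.7996e+02  1.3000e-01  3.9800e+01] f [ 0.3 -0.2  0.1] open 0.0334 rot [-0.     0.001 -0.001]
[0.593 0.244 0.1  ] -> [ 0.005 -0.001  0.372]
[0.593 0.244 0.075] -> [ 0.005 -0.001  0.455]
```

>>> {"name": "send_rows", "arguments": {"plan": [[[0.003,-0.001,0.06],[0,0,0],1],[[0.003,-0.001,0.15],[0,0,0],1],[[0.003,-0.001,0.25],[0,0,0],1],[[0.003,-0.001,0.34],[0,0,0],1],[[0.003,-0.001,0.4],[0,0,0],1],[[0.003,-0.001,0.42],[0,0,0],1],[[0.003,-0.001,0.43],[0,0,0],1],[[0.003,-0.001,0.43],[0,0,0],1]]}}

```text
time: 6.85
ee_pos: [0.5922, 0.2448, 0.0851]
tcp_rot: [180.0, -0.0, 39.8]
wrist_force: [-0.1, -0.4, -1.4]
opening: 0.0335
```

```bash
python3 - <<'E'
from h import *
p=on(C0,CY,-.108)
a=camera("side");b=camera("top")
for im,c in((a,"side"),(b,"top")):
    for y in (-.108,-.036,.036,.108): cv2.circle(im,tuple(int(round(v)) for v in proj(c,[*on(C0,CY,y),.012])),1,(0,0,255),-1)
f=lambda i,r,c:cv2.resize(i[r:r+120,c:c+120],(400,400),interpolation=2)
cv2.imwrite("pics/a3.png",np.hstack([f(a,140,240),f(b,120,230)]))
shift((*p,.075))
E
```

```text
6.95 [0.5926 0.2449 0.0856] [ 1.7997e+02 -1.0000e-01  3.9840e+01] f [ 0.5 -0.  -1.6] open 0.0338 rot [ 0.    -0.001 -0.001]
[0.593 0.244 0.075] -> [-0.001  0.001  0.035]
```

View pics/a3.png

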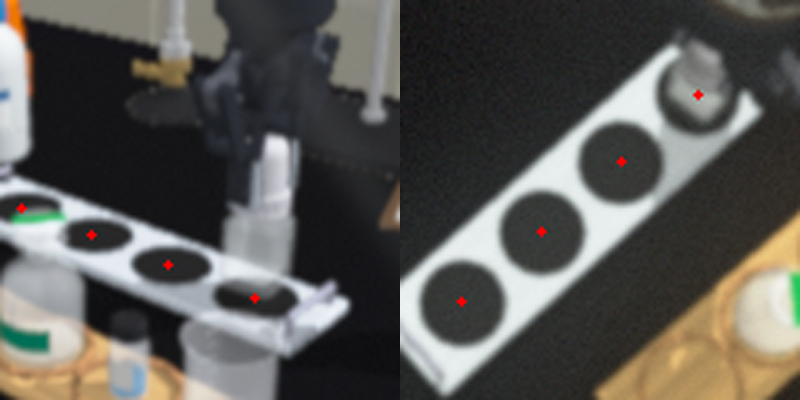

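The projected pad centres sit on the pads in both views. The bottle is over the right-end pad, at about (316,228) in the side picture. I'll lower the last centimetre.

>>> {"name": "send_rows", "arguments": {"plan": [[[0,0,0.012],[0,0,0],1],[[0,0,0.024],[0,0,0],1],[[0,0,0.032],[0,0,0],1],[[0,0,0.034],[0,0,0],1],[[0,0,0.034],[0,0,0],1]]}}

```text
time: 7.45
ee_pos: [0.5922, 0.2446, 0.0742]
tcp_rot: [180.0, -0.0, 39.8]
wrist_force: [0.2, 0.2, -0.1]
opening: 0.0335
```

>>> {"name": "send_rows", "arguments": {"plan": [[[0,0,0.003],[0,0,0],1],[[0,0,0.003],[0,0,0],0.2],[[0,0,0.003],[0,0,0],-0.2],[[0,0,0.003],[0,0,0],-1],[[0,0,0.003],[0,0,0],-1],[[0,0,0.003],[0,0,0],-1],[[0,0,0.003],[0,0,0],-1],[[0,0,-0.05],[0,0,0],-1],[[0,0,-0.15],[0,0,0],-1],[[0,0,-0.3],[0,0,0],-1]]}}

```text
time: 8.45
ee_pos: [0.5911, 0.2442, 0.1639]
tcp_rot: [-179.9, 0.2, 39.8]
wrist_force: [1.3, 0.1, 0.4]
opening: 0.0855
```

```bash
python3 - <<'E'
from h import *
cv2.imwrite("pics/s4.png",camera("side"))
for d in place_of("dropper_bottle","side")[:2]: print(d["p"],ray("side",d["point"],.012)[:2],on(C0,CY,-.108))
shift((.439,.203,.2),(.439,.203,.07))
E
```

```text
0.93 [0.59453315 0.25532258] [0.59264039 0.24437616]
8.55 [0.5941 0.2455 0.1722] [179.83  -0.55  39.83] f [ 0.7 -0.   0.7] open 0.0849 rot [ 0.001 -0.003 -0.001]
[0.439 0.203 0.2  ] -> [-0.487 -0.222 -0.098]
[0.439 0.203 0.07 ] -> [-0.491 -0.224  0.335]
```

>>> {"name": "send_rows", "arguments": {"plan": [[[-0.05,-0.02,-0.03],[0,0,0],-1],[[-0.18,-0.08,-0.03],[0,0,0],-1],[[-0.33,-0.15,-0.03],[0,0,0],-1],[[-0.44,-0.2,0],[0,0,0],-1],[[-0.489,-0.223,0.03],[0,0,0],-1],[[-0.489,-0.223,0.07],[0,0,0],-1],[[-0.489,-0.223,0.07],[0,0,0],-1]]}}

```text
time: 9.25
ee_pos: [0.4366, 0.202, 0.1424]
tcp_rot: [-180.0, 0.0, 39.8]
wrist_force: [0.2, 0.3, -0.6]
opening: 0.0854
```

```bash
python3 - <<'E'
from h import *
a=camera("side");b=camera("top")
def rep():
  for c in("side","top"):
    for d in place_of("dropper_bottle",c)[:2]: print(c,round(d["p"],2),ray(c,d["point"],.012)[:2])
rep()
p=sensors.get_obs()["ee_pos"]
for z in(.012,.08,.105): cv2.circle(a,tuple(int(round(v)) for v in proj("side",[p[0],p[1],z])),1,(0,0,255),-1)
for i,c in((a,"side"),(b,"top")): cv2.circle(i,tuple(int(round(v)) for v in proj(c,[*on(C0,CY,-.108),.012])),1,(0,0,255),-1)
f=lambda i,r,c:cv2.resize(i[r:r+150,c:c+150],(400,400),interpolation=2)
cv2.imwrite("pics/a5.png",np.hstack([f(a,130,200),f(b,100,240)]))
shift((.439,.203,.068))
E
```

```text
top 0.71 [0.59209045 0.24661804]
top 0.58 [0.46251315 0.67550464]
9.45 [0.4375 0.2023 0.1434] [ 1.800e+02 -1.000e-02  3.982e+01] f [-0.5 -1.1 -0.5] open 0.0851 rot [ 0.    -0.    -0.001]
[0.439 0.203 0.068] -> [0.005 0.001 0.251]
```

View pics/a5.png

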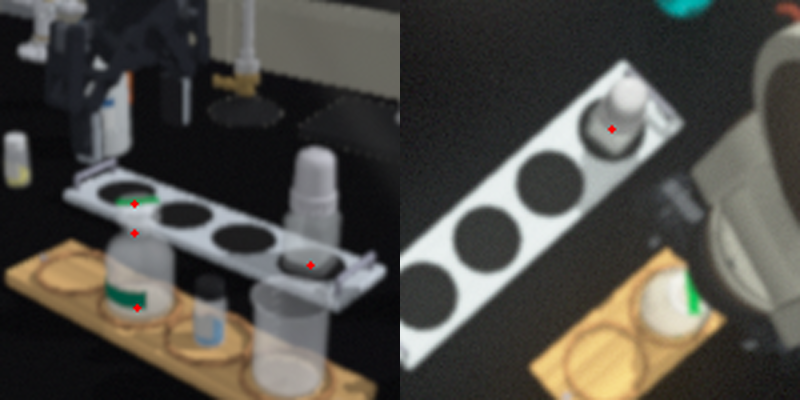

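The dropper bottle stands upright on its pad; the top network puts it 2 mm from the pad centre. The reagent bottle, neck at (251,207) in the side view, is under the gripper. I'll descend and grasp.

>>> {"name": "send_rows", "arguments": {"plan": [[[0.008,0.003,0.08],[0,0,0],-1],[[0.008,0.003,0.18],[0,0,0],-1],[[0.008,0.003,0.245],[0,0,0],-1],[[0.008,0.003,0.25],[0,0,0],-1],[[0.008,0.003,0.25],[0,0,0],1],[[0.008,0.003,0.25],[0,0,0],1],[[0.008,0.003,0.25],[0,0,0],1],[[0.008,0.003,0.25],[0,0,0],1],[[0.008,0.003,0.25],[0,0,0],1],[[0.008,0.003,0.25],[0,0,0],1]]}}

```text
time: 10.45
ee_pos: [0.4397, 0.2031, 0.0698]
tcp_rot: [180.0, -0.1, 39.8]
wrist_force: [-1.3, -1.2, 6.0]
opening: 0.041
```

>>> {"name": "send_rows", "arguments": {"plan": [[[0,0,0],[0,0,0],1],[[0,0,-0.01],[0,0,0],1],[[0,0,-0.05],[0,0,0],1],[[0,0,-0.15],[0,0,0],1],[[0,0,-0.25],[0,0,0],1],[[0,0,-0.35],[0,0,0],1],[[0,0,-0.42],[0,0,0],1],[[0,0,-0.45],[0,0,0],1],[[0,0,-0.45],[0,0,0],1]]}}

```text
time: 11.35
ee_pos: [0.4396, 0.2031, 0.2045]
tcp_rot: [180.0, -0.1, 39.8]
wrist_force: [-0.3, 1.0, -1.4]
opening: 0.0407
```

```bash
python3 - <<'E'
from h import *
p=on(C0,CY,-.036)
shift((*p,.2),(*p,.08))
E
```

```text
11.35 [0.4396 0.2031 0.2045] [ 1.7997e+02 -1.2000e-01  3.9830e+01] f [-0.3  1.  -1.4] open 0.0407 rot [ 0.    -0.001 -0.001]
[0.546 0.299 0.2  ] -> [ 0.477 -0.019  0.016]
[0.546 0.299 0.08 ] -> [ 0.476 -0.019  0.416]
```

>>> {"name": "send_rows", "arguments": {"plan": [[[0.04,0,0],[0,0,0],1],[[0.11,-0.005,0],[0,0,0],1],[[0.19,-0.01,0],[0,0,0],1],[[0.27,-0.01,0],[0,0,0],1],[[0.35,-0.015,0],[0,0,0],1],[[0.42,-0.018,0],[0,0,0],1],[[0.46,-0.019,0],[0,0,0],1],[[0.477,-0.019,0.05],[0,0,0],1],[[0.477,-0.019,0.12],[0,0,0],1],[[0.477,-0.019,0.2],[0,0,0],1]]}}

```text
time: 12.35
ee_pos: [0.5451, 0.2989, 0.1403]
tcp_rot: [-180.0, 0.1, 39.8]
wrist_force: [0.7, -0.3, -1.5]
opening: 0.0409
```

```bash
python3 - <<'E'
from h import *
p=on(C0,CY,-.036)
a=camera("side");b=camera("top")
for i,c in((a,"side"),(b,"top")): cv2.circle(i,tuple(int(round(v)) for v in proj(c,[*p,.012])),1,(0,0,255),-1)
f=lambda i,r,c:cv2.resize(i[r:r+150,c:c+150],(400,400),interpolation=2)
cv2.imwrite("pics/a6.png",np.hstack([f(a,120,200),f(b,100,240)]))
shift((*p,.08),(*p,.071))
E
```

```text
12.45 [0.5434 0.2979 0.1375] [-179.91    0.43   39.83] f [ 0.4 -0.6 -1.6] open 0.0406 rot [-0.     0.002 -0.001]
[0.546 0.299 0.08 ] -> [0.011 0.002 0.191]
[0.546 0.299 0.071] -> [0.011 0.002 0.221]
```

View pics/a6.png

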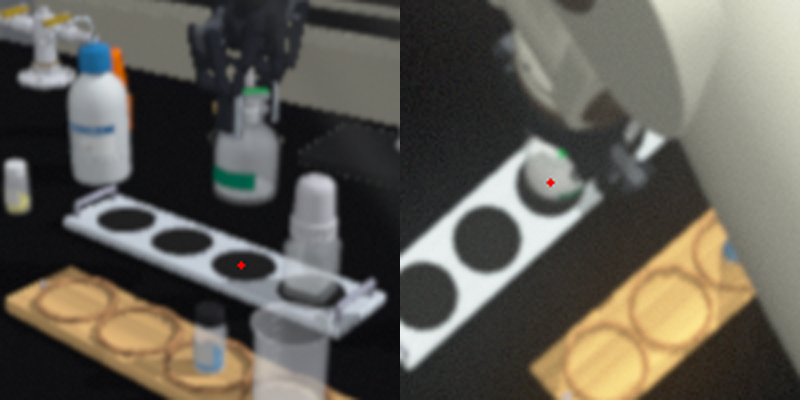

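The reagent bottle hangs upright above pad -36 (side crop about (245,165)). I'll lower it.

>>> {"name": "send_rows", "arguments": {"plan": [[[0.003,0.001,0.06],[0,0,0],1],[[0.003,0.001,0.12],[0,0,0],1],[[0.003,0.001,0.17],[0,0,0],1],[[0.003,0.001,0.2],[0,0,0],1],[[0.003,0.001,0.21],[0,0,0],1],[[0.003,0.001,0.22],[0,0,0],1],[[0.003,0.001,0.22],[0,0,0],1]]}}

```text
time: 13.15
ee_pos: [0.5463, 0.2994, 0.0774]
tcp_rot: [180.0, -0.0, 39.8]
wrist_force: [0.2, -0.6, -1.7]
opening: 0.041
```

>>> {"name": "send_rows", "arguments": {"plan": [[[0,0,0.008],[0,0,0],1],[[0,0,0.016],[0,0,0],1],[[0,0,0.021],[0,0,0],1],[[0,0,0.023],[0,0,0],1],[[0,0,0.023],[0,0,0],1]]}}

```text
time: 13.65
ee_pos: [0.5462, 0.2993, 0.0702]
tcp_rot: [-180.0, 0.0, 39.8]
wrist_force: [-0.2, -0.4, 0.0]
opening: 0.0406
```

>>> {"name": "send_rows", "arguments": {"plan": [[[0,0,0.002],[0,0,0],1],[[0,0,0.002],[0,0,0],0.1],[[0,0,0.002],[0,0,0],-0.3],[[0,0,0.002],[0,0,0],-1],[[0,0,0.002],[0,0,0],-1],[[0,0,0.002],[0,0,0],-1],[[0,0,0.002],[0,0,0],-1],[[0,0,-0.05],[0,0,0],-1],[[0,0,-0.17],[0,0,0],-1],[[0,0,-0.3],[0,0,0],-1]]}}

```text
time: 14.65
ee_pos: [0.5456, 0.299, 0.1615]
tcp_rot: [-180.0, 0.1, 39.8]
wrist_force: [0.8, 0.2, 0.2]
opening: 0.0856
```

```bash
python3 - <<'E'
from h import *
a=camera("side");b=camera("top")
for l in ("reagent_bottle","vial"):
  for c in("side","top"):
    for d in place_of(l,c)[:4]: print(l,c,round(d["p"],2),ray(c,d["point"],.012)[:2].round(4))
print(on(B0,BY,-.036),on(C0,CY,-.036))
shift((.484,.148,.15),(.484,.148,.032))
E
```

```text
reagent_bottle side 0.94 [0.551  0.2809]
reagent_bottle side 0.78 [0.7122 0.1534]
reagent_bottle side 0.73 [0.2746 0.2614]
reagent_bottle top 0.79 [0.2617 0.283 ]
reagent_bottle top 0.58 [0.547  0.2993]
reagent_bottle top 0.56 [0.5956 0.2458]
vial top 0.43 [0.4831 0.1435]
[0.48370433 0.14706233] [0.54588013 0.29912539]
14.95 [0.546  0.2991 0.1599] [-1.7999e+02  4.0000e-02  3.9830e+01] f [ 0.4 -0.2 -0.7] open 0.0853 rot [-0.     0.    -0.001]
[0.484 0.148 0.15 ] -> [-0.481  0.255  0.033]
[0.484 0.148 0.032] -> [-0.481  0.255  0.426]
```

>>> {"name": "send_rows", "arguments": {"plan": [[[-0.06,0.03,0],[0,0,0],-1],[[-0.19,0.1,0],[0,0,0],-1],[[-0.33,0.175,0],[0,0,0],-1],[[-0.44,0.23,0],[0,0,0],-1],[[-0.481,0.255,0.04],[0,0,0],-1],[[-0.481,0.255,0.1],[0,0,0],-1],[[-0.481,0.255,0.16],[0,0,0],-1],[[-0.481,0.255,0.2],[0,0,0],-1],[[-0.481,0.255,0.2],[0,0,0],-1]]}}

```text
time: 15.85
ee_pos: [0.4831, 0.1477, 0.0979]
tcp_rot: [-179.9, 0.2, 39.8]
wrist_force: [0.5, -0.0, 0.7]
opening: 0.0853
```

```bash
python3 - <<'E'
from h import *
a=camera("side");b=camera("top")
p=sensors.get_obs()["ee_pos"]
for z in(.012,.052,.064): cv2.circle(a,tuple(int(round(v)) for v in proj("side",[p[0],p[1],z])),1,(0,0,255),-1)
for i,c in((a,"side"),(b,"top")): cv2.circle(i,tuple(int(round(v)) for v in proj(c,[*on(C0,CY,-.036),.012])),1,(0,0,255),-1)
f=lambda i,r,c:cv2.resize(i[r:r+120,c:c+120],(400,400),interpolation=2)
cv2.imwrite("pics/a7.png",np.hstack([f(a,170,230),f(b,110,260)]))
for l in ("vial","reagent_bottle"):
    for c in ("side","top"):
        for d in place_of(l,c)[:3]: print(l,c,round(d["p"],2),ray(c,d["point"],.012)[:2].round(4))
shift((.484,.148,.032))
E
```

```text
vial side 0.84 [0.4878 0.1449]
vial top 0.49 [0.4797 0.1486]
reagent_bottle side 0.95 [0.7095 0.1637]
reagent_bottle side 0.89 [0.5532 0.3034]
reagent_bottle side 0.87 [0.2754 0.2583]
reagent_bottle top 0.93 [0.2643 0.2752]
reagent_bottle top 0.81 [0.5502 0.2975]
reagent_bottle top 0.79 [0.7151 0.1754]
16.15 [0.4848 0.1483 0.101 ] [ 1.7997e+02 -6.0000e-02  3.9850e+01] f [ 0.2 -0.  -0.1] open 0.0856 rot [ 0.    -0.    -0.001]
[0.484 0.148 0.032] -> [-0.003 -0.001  0.23 ]
```

View pics/a7.png

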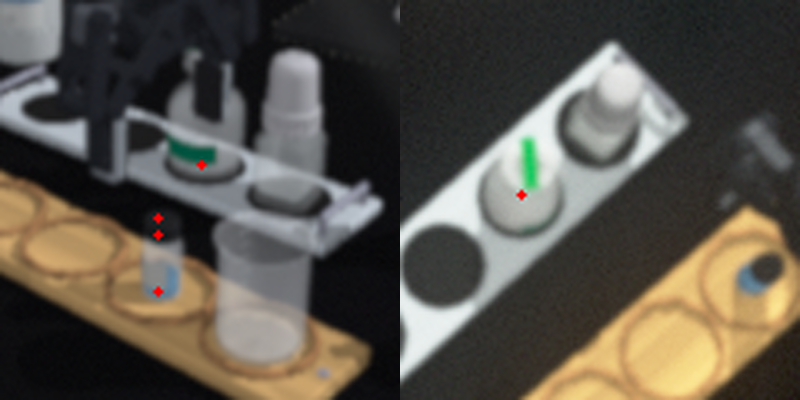

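The side crop shows the dots on the vial's axis (158,250). The reagent and dropper bottles stand well on their pads. I'll grasp the vial.

>>> {"name": "send_rows", "arguments": {"plan": [[[0.001,0,0.06],[0,0,0],-1],[[0.001,0,0.15],[0,0,0],-1],[[0.001,0,0.215],[0,0,0],-1],[[0.001,0,0.225],[0,0,0],-1],[[0.001,0,0.225],[0,0,0],1],[[0.001,0,0.225],[0,0,0],1],[[0.001,0,0.225],[0,0,0],1],[[0.001,0,0.225],[0,0,0],1],[[0.001,0,0.225],[0,0,0],1],[[0.001,0,0.225],[0,0,0],1]], "force": 30}}

```text
time: 17.15
ee_pos: [0.4851, 0.1484, 0.0335]
tcp_rot: [180.0, -0.1, 39.8]
wrist_force: [0.3, -0.1, 6.2]
opening: 0.0226
```

>>> {"name": "send_rows", "arguments": {"plan": [[[0,0,0],[0,0,0],1],[[0,0,0],[0,0,0],1],[[0,0,-0.04],[0,0,0],1],[[0,0,-0.14],[0,0,0],1],[[0,0,-0.26],[0,0,0],1],[[0,0,-0.37],[0,0,0],1],[[0,0,-0.42],[0,0,0],1],[[0,0,-0.45],[0,0,0],1],[[0,0,-0.45],[0,0,0],1]]}}

```text
time: 18.05
ee_pos: [0.4848, 0.1484, 0.168]
tcp_rot: [180.0, -0.0, 39.8]
wrist_force: [-0.8, -0.0, -0.5]
opening: 0.0229
```

```bash
python3 - <<'E'
from h import *
p=on(C0,CY,.036)
shift((*p,.17),(*p,.05))
E
```

```text
18.05 [0.4848 0.1484 0.168 ] [ 1.7999e+02 -3.0000e-02  3.9830e+01] f [-0.8 -0.  -0.5] open 0.0229 rot [ 0.    -0.    -0.001]
[0.499 0.354 0.17 ] -> [ 0.475 -0.495 -0.006]
[0.499 0.354 0.05 ] -> [ 0.475 -0.496  0.394]
```

>>> {"name": "send_rows", "arguments": {"plan": [[[0.04,-0.04,0],[0,0,0],1],[[0.11,-0.115,0],[0,0,0],1],[[0.19,-0.2,0],[0,0,0],1],[[0.27,-0.28,0],[0,0,0],1],[[0.35,-0.365,0],[0,0,0],1],[[0.42,-0.435,0],[0,0,0],1],[[0.46,-0.48,0],[0,0,0],1],[[0.475,-0.495,0],[0,0,0],1],[[0.475,-0.495,0.05],[0,0,0],1],[[0.475,-0.495,0.12],[0,0,0],1]]}}

```text
time: 19.05
ee_pos: [0.499, 0.3533, 0.131]
tcp_rot: [180.0, -0.0, 39.8]
wrist_force: [0.2, 0.1, -0.9]
opening: 0.0223
```

>>> {"name": "send_rows", "arguments": {"plan": [[[0,0,0.06],[0,0,0],1],[[0,0,0.13],[0,0,0],1],[[0,0,0.19],[0,0,0],1],[[0,0,0.24],[0,0,0],1],[[0,0,0.28],[0,0,0],1],[[0,0,0.29],[0,0,0],1],[[0,0,0.295],[0,0,0],1],[[0,0,0.295],[0,0,0],1]]}}

```text
time: 19.85
ee_pos: [0.4992, 0.3538, 0.0438]
tcp_rot: [180.0, -0.0, 39.8]
wrist_force: [0.1, 0.6, -0.5]
opening: 0.0227
```

```bash
python3 - <<'E'
from h import *
p=on(C0,CY,.036)
a=camera("side");b=camera("top")
for i,c in((a,"side"),(b,"top")): cv2.circle(i,tuple(int(round(v)) for v in proj(c,[*p,.012])),1,(0,0,255),-1)
f=lambda i,r,c:cv2.resize(i[r:r+120,c:c+120],(400,400),interpolation=2)
cv2.imwrite("pics/a8.png",np.hstack([f(a,150,210),f(b,120,230)]))
shift((*p,.0335))
E
```

```text
19.95 [0.4993 0.3539 0.044 ] [ 1.7999e+02 -7.0000e-02  3.9830e+01] f [ 0.7 -0.4  0. ] open 0.0226 rot [ 0.    -0.    -0.001]
[0.499 0.354 0.034] -> [-0.    -0.     0.035]
```

View pics/a8.png

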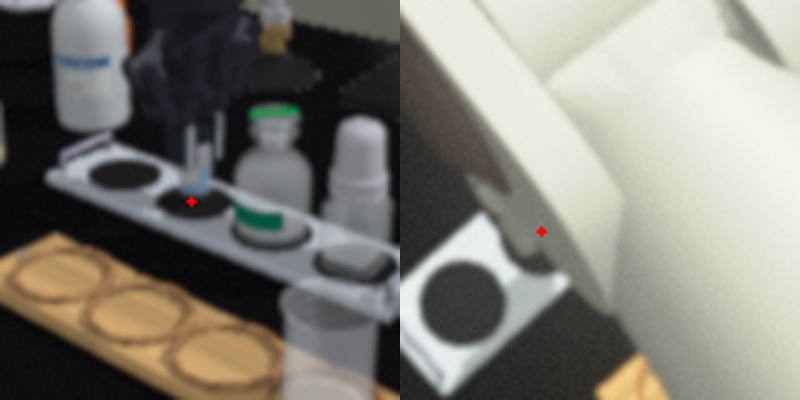

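The vial is upright just above pad +36 and centred (side crop (195,185)). I'll lower it, release and rise.

>>> {"name": "send_rows", "arguments": {"plan": [[[0,0,0.012],[0,0,0],1],[[0,0,0.024],[0,0,0],1],[[0,0,0.032],[0,0,0],1],[[0,0,0.034],[0,0,0],1],[[0,0,0.034],[0,0,0],1]]}}

```text
time: 20.45
ee_pos: [0.4989, 0.3536, 0.0335]
tcp_rot: [180.0, -0.0, 39.8]
wrist_force: [-1.8, -1.6, 5.0]
opening: 0.0222
```

>>> {"name": "send_rows", "arguments": {"plan": [[[0,0,0.002],[0,0,0],1],[[0,0,0.002],[0,0,0],0.4],[[0,0,0.002],[0,0,0],0.1],[[0,0,0.002],[0,0,0],-0.4],[[0,0,0.002],[0,0,0],-1],[[0,0,0.002],[0,0,0],-1],[[0,0,0.002],[0,0,0],-1],[[0,0,-0.06],[0,0,0],-1],[[0,0,-0.18],[0,0,0],-1],[[0,0,-0.3],[0,0,0],-1]]}}

```text
time: 21.45
ee_pos: [0.4985, 0.3533, 0.1235]
tcp_rot: [-180.0, 0.1, 39.8]
wrist_force: [0.3, 0.9, 0.5]
opening: 0.0854
```

```bash
python3 - <<'E'
from h import *
shift((.53,.0905,.15),(.53,.0905,.037))
E
```

```text
21.45 [0.4985 0.3533 0.1235] [-1.7999e+02  8.0000e-02  3.9830e+01] f [0.3 0.9 0.5] open 0.0854 rot [-0.     0.    -0.001]
[0.53 0.09 0.15] -> [-0.48   0.74  -0.088]
[0.53  0.09  0.037] -> [-0.48   0.74   0.289]
```

>>> {"name": "send_rows", "arguments": {"plan": [[[0,0,-0.15],[0,0,0],-1],[[-0.05,0.05,-0.2],[0,0,0],-1],[[-0.15,0.17,-0.2],[0,0,0],-1],[[-0.25,0.3,-0.2],[0,0,0],-1],[[-0.33,0.43,-0.2],[0,0,0],-1],[[-0.41,0.57,-0.2],[0,0,0],-1],[[-0.46,0.69,-0.15],[0,0,0],-1],[[-0.48,0.74,-0.05],[0,0,0],-1],[[-0.48,0.74,-0.02],[0,0,0],-1],[[-0.48,0.74,-0.02],[0,0,0],-1]]}}

```text
time: 22.45
ee_pos: [0.5296, 0.0908, 0.1277]
tcp_rot: [-179.9, 0.1, 39.8]
wrist_force: [-0.0, -0.5, 0.7]
opening: 0.0851
```

```bash
python3 - <<'E'
from h import *
a=camera("side");b=camera("top")
for l in ("vial","beaker"):
    for c in ("side","top"):
        for d in place_of(l,c)[:3]: print(l,c,round(d["p"],2),ray(c,d["point"],.012)[:2].round(4))
p=sensors.get_obs()["ee_pos"]
for z in(.012,.062,.081): cv2.circle(a,tuple(int(round(v)) for v in proj("side",[p[0],p[1],z])),1,(0,0,255),-1)
for i,c in((a,"side"),(b,"top")): cv2.circle(i,tuple(int(round(v)) for v in proj(c,[*on(C0,CY,.036),.012])),1,(0,0,255),-1)
f=lambda i,r,c:cv2.resize(i[r:r+150,c:c+150],(400,400),interpolation=2)
cv2.imwrite("pics/a9.png",np.hstack([f(a,160,220),f(b,100,240)]))
shift((.53,.0905,.037))
E
```

```text
vial top 0.46 [0.4974 0.3538]
vial top 0.16 [0.4621 0.1783]
beaker side 0.56 [0.5282 0.0997]
beaker top 0.64 [0.525  0.0899]
22.75 [0.5309 0.0918 0.1301] [ 1.7996e+02 -8.0000e-02  3.9910e+01] f [-0.2  1.   0.4] open 0.0853 rot [ 0. -0. -0.]
[0.53  0.09  0.037] -> [-0.006  0.001  0.31 ]
```

View pics/a9.png

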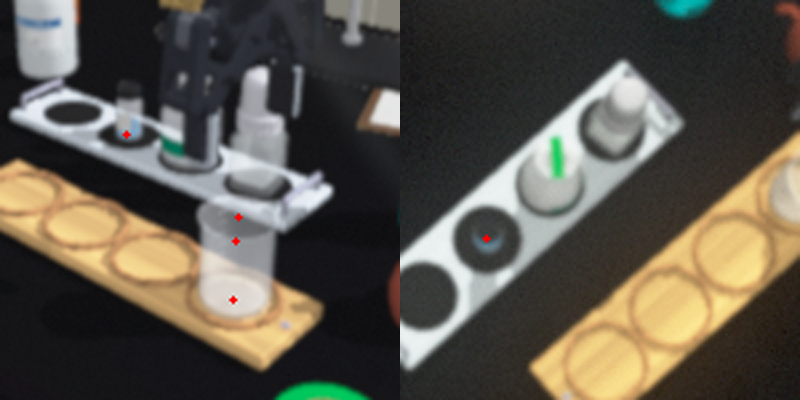

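The vial stands centred on its pad (top crop (487,238)). The beaker's rim centre (236,213) and base (233,300) match the gripper axis. I'll grasp the beaker gently.

>>> {"name": "send_rows", "arguments": {"plan": [[[-0.003,0.001,0.06],[0,0,0],-1],[[-0.003,0.001,0.14],[0,0,0],-1],[[-0.003,0.001,0.22],[0,0,0],-1],[[-0.003,0.001,0.29],[0,0,0],-1],[[-0.003,0.001,0.31],[0,0,0],-1],[[-0.003,0.001,0.31],[0,0,0],1],[[-0.003,0.001,0.31],[0,0,0],1],[[-0.003,0.001,0.31],[0,0,0],1],[[-0.003,0.001,0.31],[0,0,0],1],[[-0.003,0.001,0.31],[0,0,0],1]], "force": 30}}

```text
time: 23.75
ee_pos: [0.5308, 0.0902, 0.0377]
tcp_rot: [179.9, -0.1, 39.8]
wrist_force: [-2.5, 0.1, 7.1]
opening: 0.0535
```

>>> {"name": "send_rows", "arguments": {"plan": [[[0,0,0],[0,0,0],1],[[0,0,0],[0,0,0],1],[[0,0,-0.04],[0,0,0],1],[[0,0,-0.14],[0,0,0],1],[[0,0,-0.26],[0,0,0],1],[[0,0,-0.37],[0,0,0],1],[[0,0,-0.45],[0,0,0],1],[[0,0,-0.5],[0,0,0],1],[[0,0,-0.5],[0,0,0],1]]}}

```text
time: 24.65
ee_pos: [0.5311, 0.0903, 0.1893]
tcp_rot: [179.9, -0.2, 39.8]
wrist_force: [0.1, -0.6, 0.1]
opening: 0.0532
```

```bash
python3 - <<'E'
from h import *
p=on(C0,CY,.108)
shift((*p,.185),(*p,.05))
E
```

```text
24.65 [0.5311 0.0903 0.1893] [179.87  -0.24  39.83] f [ 0.1 -0.6  0.1] open 0.0532 rot [ 0.001 -0.001 -0.001]
[0.452 0.409 0.185] -> [ 0.478 -0.983  0.014]
[0.452 0.409 0.05 ] -> [ 0.476 -0.984  0.464]
```

>>> {"name": "send_rows", "arguments": {"plan": [[[0.03,-0.06,0],[0,0,0],1],[[0.08,-0.16,0],[0,0,0],1],[[0.14,-0.28,0],[0,0,0],1],[[0.2,-0.4,0],[0,0,0],1],[[0.26,-0.52,0],[0,0,0],1],[[0.32,-0.64,0],[0,0,0],1],[[0.38,-0.76,0],[0,0,0],1],[[0.43,-0.88,0],[0,0,0],1],[[0.465,-0.955,0],[0,0,0],1],[[0.477,-0.983,0],[0,0,0],1]]}}

```text
time: 25.65
ee_pos: [0.4498, 0.4101, 0.1848]
tcp_rot: [-180.0, 0.1, 40.0]
wrist_force: [0.4, -0.9, -1.4]
opening: 0.0537
```

>>> {"name": "send_rows", "arguments": {"plan": [[[0,0,0.03],[0,0,0],1],[[0,0,0.1],[0,0,0],1],[[0,0,0.19],[0,0,0],1],[[0,0,0.28],[0,0,0],1],[[0,0,0.36],[0,0,0],1],[[0,0,0.42],[0,0,0],1],[[0,0,0.45],[0,0,0],1],[[0,0,0.455],[0,0,0],1],[[0,0,0.455],[0,0,0],1]]}}

```text
time: 26.55
ee_pos: [0.4514, 0.4077, 0.0499]
tcp_rot: [180.0, -0.0, 39.8]
wrist_force: [0.4, 0.1, -0.6]
opening: 0.0538
```

```bash
python3 - <<'E'
from h import *
p=on(C0,CY,.108)
a=camera("side");b=camera("top")
for i,c in((a,"side"),(b,"top")): cv2.circle(i,tuple(int(round(v)) for v in proj(c,[*p,.012])),1,(0,0,255),-1)
f=lambda i,r,c:cv2.resize(i[r:r+120,c:c+120],(400,400),interpolation=2)
cv2.imwrite("pics/a10.png",np.hstack([f(a,140,190),f(b,130,200)]))
shift((*p,.038))
E
```

```text
26.65 [0.4516 0.4083 0.0507] [-1.800e+02 -1.000e-01  3.982e+01] f [ 0.4 -0.3 -0.3] open 0.0534 rot [-0.    -0.001 -0.001]
[0.452 0.409 0.038] -> [0.002 0.001 0.042]
```

View pics/a10.png

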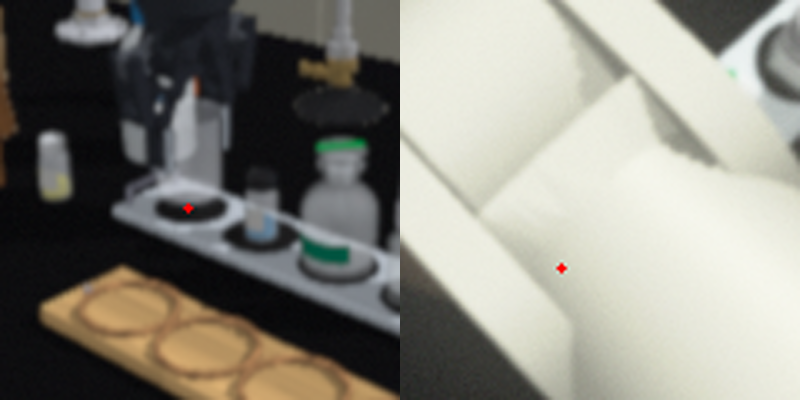

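The beaker hangs upright just above the left-end pad. Its right edge at crop column 222 and its expected width of about 77 px put its centre at about 185, against the pad dot at 188. I'll lower and release it.

>>> {"name": "send_rows", "arguments": {"plan": [[[0.001,0,0.012],[0,0,0],1],[[0.001,0,0.024],[0,0,0],1],[[0.001,0,0.034],[0,0,0],1],[[0.001,0,0.04],[0,0,0],1],[[0.001,0,0.041],[0,0,0],1],[[0.001,0,0.041],[0,0,0],1]]}}

```text
time: 27.25
ee_pos: [0.4511, 0.4084, 0.0377]
tcp_rot: [-180.0, -0.0, 39.8]
wrist_force: [-2.1, -1.9, 4.9]
opening: 0.0533
```

>>> {"name": "send_rows", "arguments": {"plan": [[[0,0,0.002],[0,0,0],1],[[0,0,0.002],[0,0,0],-0.1],[[0,0,0.002],[0,0,0],-0.4],[[0,0,0.002],[0,0,0],-1],[[0,0,0.002],[0,0,0],-1],[[0,0,0.002],[0,0,0],-1],[[0,0,0.002],[0,0,0],-1],[[0,0,-0.06],[0,0,0],-1],[[0,0,-0.18],[0,0,0],-1],[[0,0,-0.3],[0,0,0],-1]]}}

```text
time: 28.25
ee_pos: [0.4508, 0.408, 0.1276]
tcp_rot: [180.0, 0.1, 39.8]
wrist_force: [1.3, 1.5, 1.0]
opening: 0.0853
```

>>> {"name": "send_rows", "arguments": {"plan": [[[0,0,-0.15],[0,0,0],-1],[[0,0,-0.3],[0,0,0],-1],[[-0.15,0,-0.3],[0,0,0],-1],[[-0.3,0,-0.3],[0,0,0],-1],[[-0.45,0.05,-0.3],[0,0,0],-1],[[-0.6,0.1,-0.3],[0,0,0],-1],[[-0.7,0.15,-0.3],[0,0,0],-1],[[-0.7,0.15,-0.3],[0,0,0],-1],[[-0.7,0.15,-0.3],[0,0,0],-1]]}}

```text
time: 29.15
ee_pos: [0.319, 0.2392, 0.2177]
tcp_rot: [-180.0, -0.1, 39.8]
wrist_force: [1.0, -0.1, -0.2]
opening: 0.0856
```

```bash
python3 - <<'E'
from h import *
a=camera("side");b=camera("top")
for l,y in (("dropper_bottle",-.108),("reagent_bottle",-.036),("vial",.036),("beaker",.108)):
    print(l,on(C0,CY,y).round(4))
    for c in ("side","top"):
        for d in place_of(l,c)[:4]:
            w=ray(c,d["point"],.012)[:2]
            if np.linalg.norm(w-on(C0,CY,y))<.05: print("  ",c,round(d["p"],2),w.round(4))
for i,c in((a,"side"),(b,"top")):
    for y in (-.108,-.036,.036,.108): cv2.circle(i,tuple(int(round(v)) for v in proj(c,[*on(C0,CY,y),.012])),1,(0,0,255),-1)
f=lambda i,r,c:cv2.resize(i[r:r+150,c:c+150],(400,400),interpolation=2)
cv2.imwrite("pics/a11.png",np.hstack([f(a,130,210),f(b,100,215)]))
shift()
E
```

```text
dropper_bottle [0.5926 0.2444]
   side 0.88 [0.5857 0.2452]
   top 0.65 [0.5925 0.2432]
reagent_bottle [0.5459 0.2991]
   side 0.84 [0.5485 0.3001]
vial [0.4991 0.3539]
   side 0.71 [0.5002 0.3523]
   top 0.69 [0.504  0.3515]
beaker [0.4524 0.4086]
   side 0.97 [0.4583 0.4101]
   top 0.95 [0.4515 0.4051]
29.65 [0.3189 0.2395 0.217 ] [-1.800e+02  3.000e-02  3.985e+01] f [-0.5 -0.5 -0.4] open 0.0859 rot [-0.     0.    -0.001]
```

View pics/a11.png

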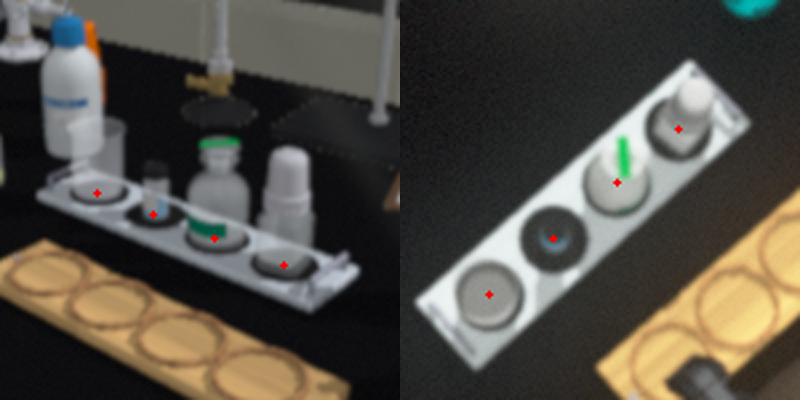

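All four vessels stand upright on their pads in reverse order (beaker, vial, reagent, dropper from the left), within 8 mm of the centres. The gripper is clear, so I'm handing in.

```bash
python3 -c "
from h import *
print(bot.job_done())"
```

```text
the job is handed in; nothing more can be done
None
```

All four vessels are on the carrier in reverse order, and I handed the job in at about 29.7 s. From left to right they are the beaker, vial, reagent bottle and dropper bottle. None tipped, and the turquoise, yellow and orange look-alikes were left alone.

In the last pictures from both cameras all four stood upright on their pads, with the open gripper well clear of them. The networks' positions were within 8 mm of the pad centres, against an allowance of 15 mm.

Some network readings disagreed or were missing:
- **Dropper and beaker:** the side camera put these two about 6–7 mm off centre. The top camera put them within about 4 mm.
- **Reagent bottle:** the top network gave no reading at its pad in the last check. Earlier top readings were 1–5 mm from the centre, and the last side reading was about 3 mm.
- **Earlier side readings:** single side readings of 11 mm (dropper) and 19 mm (reagent) came while the gripper was still beside the bottle. Later looks did not bear them out.

The reagent bottle's neck measured 41 mm in the gripper instead of about 35 mm, but it held and was set down without trouble.

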